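# Latch the tray and set the hold-down screw

### The job

A stamped metal tray sits in the checking jig: first turn the black bar knob on the latch block clockwise until it clicks over and its latch bar lies across the end rim of the tray. Then turn the wing screw on top of the bridge clockwise until it seats, back it off a quarter turn, and finish still gripping the wing screw, holding it steady there (do not let go). Leave the loose things lying around the jig where they are.

Things in the scene. Friction and masses are not known exactly. Their poses are not given: they have to be found in the camera images.
- jig: fixed checking jig: steel plate 170 (x) by 340 (y) by 12 mm, origin at the centre of its underside on the table. In its middle a fixed tray 110 by 180 mm, rim 47 mm up. A bridge over the tray along jig x (160 by 30 mm, top 85 mm up) carries the wing screw over the jig's origin. The latch block stands at one end (y = +130 or -130 mm), a like block with a round dial (63 mm up) at the other
- wing_head: steel wing of the wing screw: flat bar with two round ears, 62 mm long along its x, 10 mm thick along its y. Origin on the screw's vertical axis (z up) at the height to grip, 122 mm above the table; it runs from 19 mm below to 15 mm above the origin. Under it a 24 mm brass collar, top 97 mm above the table. It stays at this height as it turns and drives a foot in the tray down or up
- wing (a joint): turn of the wing screw, rad, growing clockwise seen from above (tightening). It seats on a hard stop at 3.0 and starts 0.5 to 1.25 rad short of it. Light friction of about 0.05 N m; stays where left. The wing's x lies along the jig's x at 0 and turns with the joint
- latch_unit: the fixed latch block, 80 (x) by 50 (y) by 36 mm, standing on the plate's end, turned as the jig is; origin on its underside, 12 mm above the table, straight under the knob's axis (block from x = -55 to +25 mm)
- latch_knob: black bar knob on the latch block: upright bar 44 mm long along its x, 14 mm thick along its y, on a 40 mm disc. Origin on its vertical axis (z up) at the height to grip, 86 mm above the table; the bar runs from 24 mm below (disc top) to 8 mm above it. Under it, 48 to 54 mm above the table, is the latch bar, 100 by 16 mm, parallel to the bar and turning with it
- latch (a joint): turn of the bar knob, rad, growing clockwise seen from above: 0 = unlatched (start), 1.2 = latched (end stop; bar along jig y, latch bar over the tray's rim). A spring detent resists with up to about 0.2 N m until 0.6, then snaps it on to 1.2 and keeps it there; let go before 0.6 it springs back
- disc_a: loose steel disc, 28 mm across, 5 mm thick, lying on the plate near one block; bystander, origin under its centre
- disc_b: loose dark steel disc, 40 mm across, 5 mm thick, on the table before the jig; bystander, origin under its centre
- cap: loose white plastic cap, 26 mm across, 12 mm tall, on the table before the jig; bystander, origin under its centre
- cutter: loose box cutter, body 105 by 20 by 12 mm along its x, lying beyond the jig; bystander, origin under its middle
- driver: loose screwdriver 160 mm long lying beyond the jig; bystander
- spare_tray: loose empty metal tray, 90 by 120 by 22 mm, on the table to the robot's right; bystander, origin under its centre
- loose_stack: loose stack of metal trays, 110 by 150 by 72 mm, on the table to the robot's left; bystander, origin under its centre

How it is judged:
On the way, in this order (a step that is already met when the one before it is completed fails the run):
1. the latch knob has clicked over and is latched (value of joint latch above 1.05 rad), for 0.2 s.
2. the wing screw is turned clockwise until it seats (value of joint wing above 2.94 rad), for 0.1 s.
3. the wing screw is backed off a quarter turn and gripped (value of joint wing between 1.169 and 1.689 rad and contact force between the fingers and wing_head above 3 N), for 0.2 s.
At the end, for the whole second after the job is handed in: The latch is over (joint latch above 1.05 rad); the wing screw, after seating, stands a quarter turn (90 degrees, within 15 degrees) back from its seat, at rest, with the fingers still gripping the wing (contact force above 3 N) (all of step 3 and value of joint latch above 1.05 rad and velocity of joint wing between -0.15 and 0.15 rad/s); the arm keeps its last pose, push and grip.
It fails at once if a loose bystander is pushed more than 30 mm (distance of any of disc_a, disc_b, cap, cutter, driver, spare_tray, loose_stack from where it was at the start of the episode above 0.03 m).
It also fails if it takes over 61 s, if anything falls off the work surface, if the arm or the gripper's body presses on something with over 40 N, if the wrist force passes 120 N, or if a joint passes its speed limit or range.

### The arm

A 6-joint arm with a two-finger parallel gripper is mounted at the origin on the work surface. World frame = base frame: x ahead of the robot, y to its left, z up, the work surface at z = 0. Lengths are in m, angles in rad, forces in N, time in s.
With the tool pointing down it reaches from about 0.325 to 0.9 m from the base axis. Payload 6.1 kg.
Tool frame: the origin (TCP) lies on the centre line of the jaws, within the pads' length; the fingertips stand 22 mm ahead of it and the grasp point (between the pads) lies 3 mm ahead of it (manip.finger_overhang is the distance from the TCP to the fingertips, in m); z points along the fingers, y is the direction in which the jaws open and shut (so a half turn about z gives the same grasp; the last joint's range is limited). The gripper opens to 85 mm and grips with 20 to 120 N. Pads are 22 mm wide; open, the fingers measure 114 mm over their backs; the gripper's body (76 mm by 85 mm) begins 54 mm behind the grasp point. The pads swing forward as they close: fully open they stand 13 mm farther back than shut.
Start: joints at [-1.336, 0.22, 1.526, -0, 1.395, -0.126], TCP at [0.221, -0.585, 0.253] pointing down, gripper open.
Joint ranges: [-2.98, 2.98], [-0.91, 2.08], [0.09, 2.57], [-1.24, 4.39], [0.2, 2.65], [-2.68, 2.68]. Speed limits (rad/s): [2.57, 2.57, 3.01, 3.14, 3.14, 3.14].

### API

Orientations are given as a unit quaternion [x, y, z, w].
In Python, from bench import manip, eyes gives the robot as it stands.
- The arm moves only by the shell command python3 -m crank 'ROWS' [FORCE]. ROWS is JSON, one flat list of numbers, 5 for each row, row after row: the shift along the tool's x, y, z in cm, then the turn about the tool's z in degrees, then the closure, from -1 (fully open) to 1 (shut). A call has 1 to 12 rows; each row shifts and turns the commanded pose from where the row before left it, along the tool's axes as they then stand; what a row does not reach is not made up. A row lasts 1/10 s, in which the tool goes at most 50 mm and 8.59 degrees, less where a joint would pass 70% of its speed; a pose out of reach is approached as far as the arm can. A call is refused whole if a number of a shift passes 5 or a number of a turn 8.59, either way. A call with a gripper value outside its range is refused whole. The fingers move at their own pace and stop on an object; FORCE is the grip in N (left out, the last holds). Time passes only in rows, so rows that do not move let the fingers close. It gives the time, the measured TCP pose, the force and the opening at its end, in the units of the state.
- manip.get_obs(): the state, without advancing time (a new reading comes with each control period).
- eyes.snapshot(name): name is "side" or "top"; returns the picture (420x560x3 uint8, blue, green, red); there is no depth.
- eyes.camera_info(name): a dict with "fovy" (degrees; the focal length in pixels is half the picture's height over the tangent of half this angle, whatever the lens; pixels are square), "cx", "cy" (the principal point, pixels), "D" ([k1, k2, p1, p2, k3] as OpenCV has them; the pictures are not rectified), "T" (4x4, takes a point from camera to world coordinates). Camera axes: x right, y down, z forward; pixel columns grow to the right and rows downward; lengths in m; the calibration is good to about 2 mm. A picture is of the moment at which its call begins. camera_info takes no time and is no camera call.
- manip.hand_in(): hands the job in, once; it reports no verdict.
The state is a dict: "time": time; "q": joint angles; "joint_velocities": joint speeds; "joint_torque": joint torques, N m; "eef_pos": TCP position; "eef_rot": TCP orientation; "force": force on the tool from outside, world axes, zero at the start; "torque": the same for the moment, N m; "width": finger opening in m.
Only numpy, scipy, OpenCV 4.12 (cv2) and the standard library are available. Lean on these libraries where they do the work, as an engineer would, in place of code of your own. Each camera call takes 0.05 s, during which the arm holds its last target.

## Working session

There is one attempt and no reset: what is moved stays moved. The work goes in short steps, Python scripts to look and compute and a shell command to move; the robot and the scene stay as the last step left them, time stands still between calls to the robot, and variables do not carry over. Pictures are saved under pics/ and viewed, and the job is handed in when it is done.

```bash
ls; mkdir -p pics
python3 - <<'E'
from bench import manip, eyes
import cv2
print(manip.get_obs(), manip.finger_overhang)
for n in("side","top"):
    cv2.imwrite(f"pics/{n}0.png",eyes.snapshot(n)); print(n,eyes.camera_info(n))
E
```

```text
pics
{'time': 0.0, 'q': array([-1.33610107e+00,  2.21256137e-01,  1.52761836e+00,  4.91239946e-06,
        1.39468253e+00, -1.26112472e-01]), 'joint_velocities': array([ 1.61878332e-03,  1.65829211e-05, -7.46093211e-04,  1.39805669e-03,
       -1.83628538e-05, -2.90580413e-04]), 'joint_torque': array([ 6.68815028e-04, -4.96897423e+01, -3.89401603e+01, -2.96972603e-04,
        1.11749751e-02,  9.59406421e-07]), 'eef_pos': array([ 0.22050271, -0.58421053,  0.25217676]), 'eef_rot': array([ 9.83770912e-01,  1.79426384e-01, -5.08837776e-05, -9.80869061e-04]), 'force': array([ 0.4377372 ,  0.29674753, -0.59573692]), 'torque': array([ 0.00064607, -0.02655211,  0.05909319]), 'width': 0.08537229852622563} 0.022
side {'fovy': 46.33690668855021, 'cx': 276.18059666672366, 'cy': 216.29006107154845, 'D': array([-0.09995763,  0.        ,  0.        ,  0.        ,  0.        ]), 'T': array([[ 0.96369153,  0.19736293, -0.17985137,  0.84845777],
       [ 0.2661665 , -0.65627882,  0.7060124 , -1.11273716],
       [ 0.02130803, -0.72824858, -0.68498174,  1.16140066],
       [ 0.        ,  0.        ,  0.        ,  1.        ]])}
top {'fovy': 57.60329776327478, 'cx': 283.02534134471466, 'cy': 207.3422745075325, 'D': array([-0.00762431,  0.        ,  0.        ,  0.        ,  0.        ]), 'T': array([[-0.15073422, -0.96506673,  0.21430214,  0.35322686],
       [-0.98855386,  0.1485416 , -0.02639426,  0.01330226],
       [-0.00636055, -0.21582772, -0.97641074,  1.06486201],
       [ 0.        ,  0.        ,  0.        ,  1.        ]])}
```

View pics/top0.png

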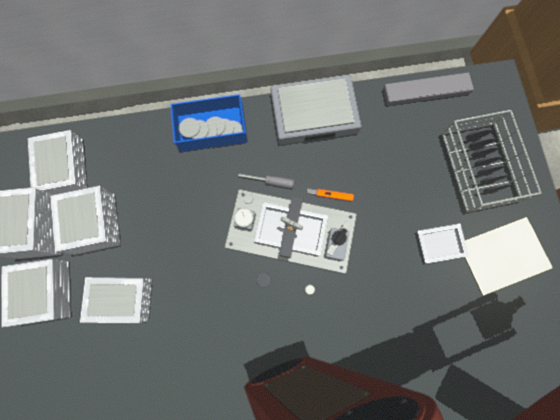

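View pics/side0.png

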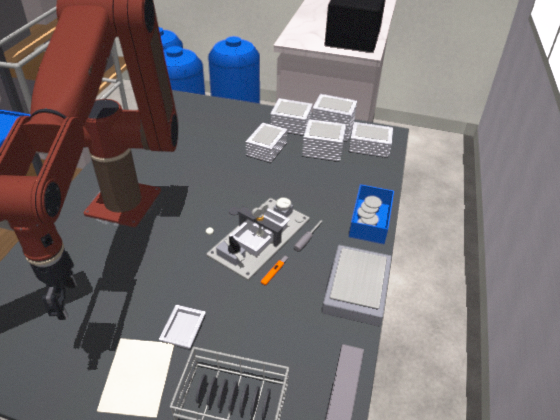

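The top view shows the jig near (290,230). The black knob is at about (338,237) on the robot's right, the dial at (243,215), and the wing at about (290,225). I'll zoom in next.

Run:
```python
import cv2
a=cv2.imread("pics/top0.png")[180:300,215:375]; cv2.imwrite("pics/top0z.png",cv2.resize(a,None,fx=5,fy=5,interpolation=cv2.INTER_CUBIC))
a=cv2.imread("pics/side0.png")[180:300,190:350]; cv2.imwrite("pics/side0z.png",cv2.resize(a,None,fx=5,fy=5,interpolation=cv2.INTER_CUBIC))
```

```text
(no output)
```

View pics/top0z.png

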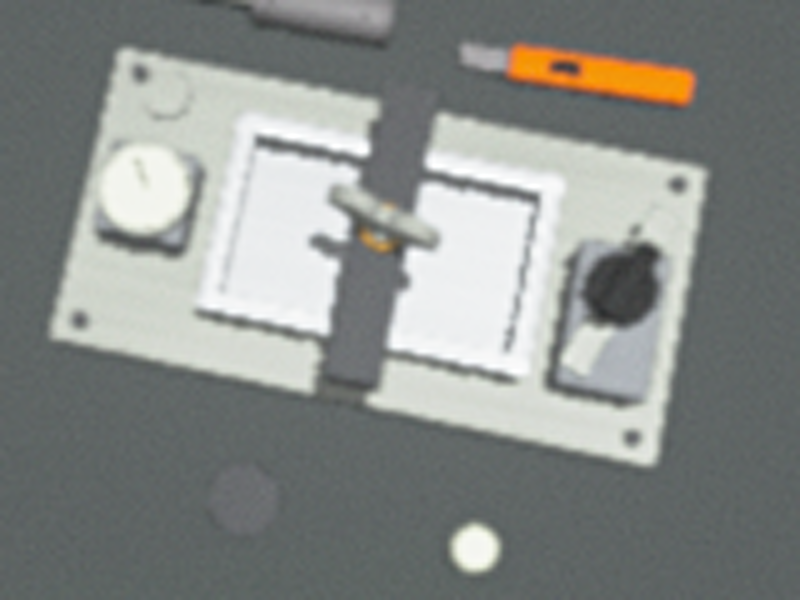

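View pics/side0z.png

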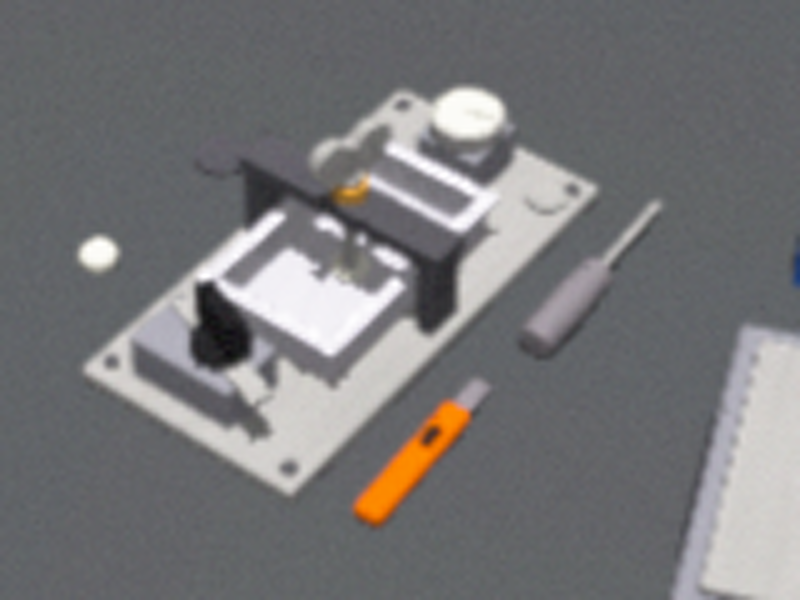

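```bash
cat > h.py <<'E'
import numpy as np, cv2
from bench import eyes
def ray(n,px):
    c=eyes.camera_info(n); f=210/np.tan(np.radians(c['fovy']/2))
    K=np.array([[f,0,c['cx']],[0,f,c['cy']],[0,0,1]])
    u=cv2.undistortPoints(np.array(px,float).reshape(-1,1,2),K,c['D']).reshape(-1,2)
    d=np.c_[u,np.ones(len(u))]@c['T'][:3,:3].T
    return c['T'][:3,3],d
def onz(n,px,z):
    o,d=ray(n,px); return (o+d*((z-o[2])/d[:,2])[:,None])[:,:2]
def unz(p,off): return (np.array(p,float)+.5)/5-.5+np.array(off)
def proj(n,P):
    c=eyes.camera_info(n); f=210/np.tan(np.radians(c['fovy']/2))
    K=np.array([[f,0,c['cx']],[0,f,c['cy']],[0,0,1]])
    R=c['T'][:3,:3].T
    return cv2.projectPoints(np.array(P,float).reshape(-1,1,3),cv2.Rodrigues(R)[0],-R@c['T'][:3,3],K,c['D'])[0].reshape(-1,2)
E
python3 - <<'E'
from h import *
T=(215,180);S=(190,180)
for n,off,c in(("top",T,[(118,48),(708,168),(658,465),(50,337)]),("side",S,[(405,90),(598,187),(290,495),(85,370)])):
    p=onz(n,unz(c,off),.012); print(n,p.round(4).tolist(),'c',p.mean(0), [round(float(np.linalg.norm(p[i]-p[i-1])),4) for i in range(4)])
    e=[p[(i+1)%4]-p[i] for i in range(4)]; print([round(float(np.degrees(np.arctan2(v[1],v[0]))),1) for v in e])
w=onz("top",unz([(332,195),(437,240)],T),.128);print('wing',w,w.mean(0),np.degrees(np.arctan2(*(w[1]-w[0])[::-1])),np.linalg.norm(w[1]-w[0]))
k=onz("top",unz([(655,250),(585,372)],T),.06);print('latchdir',k,np.degrees(np.arctan2(*(k[1]-k[0])[::-1])))
k=onz("top",unz([(618,287)],T),.062);print('disc',k)
E
```

```text
top [[0.6562, 0.1034], [0.5363, -0.2159], [0.3786, -0.1575], [0.4979, 0.1613]] c [ 0.5172675  -0.02718863] [0.1686, 0.341, 0.1682, 0.3405]
[-110.6, 159.7, 69.5, -20.1]
side [[0.5017, 0.1599], [0.6559, 0.1011], [0.5371, -0.217], [0.3819, -0.1572]] c [ 0.51916194 -0.02828779] [0.339, 0.165, 0.3396, 0.1664]
[-20.9, -110.5, 158.9, 69.3]
wing [[ 0.53117075 -0.00268909]
 [ 0.50077432 -0.05081223]] [ 0.51597254 -0.02675066] -122.27808118604122 0.05691906742672392
latchdir [[ 0.48857752 -0.16911248]
 [ 0.43053986 -0.12085825]] 140.25885939096085
disc [[ 0.47183967 -0.14577361]]
```

Run:
```python
from h import *
T=(215,180);S=(190,180)
a=np.radians(-20.5);X=np.array([np.cos(a),np.sin(a)]);Y=np.array([-X[1],X[0]]);C=np.array([.518,-.0276])
def J(p): d=p-C; return (np.c_[d@X,d@Y]*1000).round(1)
print('block',J(onz("top",unz([(578,240),(668,262),(640,400),(552,382)],T),.048)))
print('disc',J(onz("top",unz([(618,287)],T),.06)))
K=C-.13*Y; b=np.radians(138.3);B=np.array([np.cos(b),np.sin(b)]);N=np.array([-B[1],B[0]])
w=np.radians(-122.3);W=np.array([np.cos(w),np.sin(w)])
for n,off in(("top",T),("side",S)):
    im=cv2.imread(f"pics/{n}0.png")[180:300,off[0]:off[0]+160]; im=cv2.resize(im,None,fx=5,fy=5,interpolation=cv2.INTER_CUBIC)
    def dr(pts,z,col):
        q=(proj(n,[[*p,z] for p in pts])-off+.5)*5-.5
        cv2.polylines(im,[np.round(q).astype(np.int32)],True,col,1)
    dr([K+s*.022*B+t*.007*N for s,t in((1,1),(1,-1),(-1,-1),(-1,1))],.094,(0,255,0))
    dr([K+.02*np.array([np.cos(t),np.sin(t)]) for t in np.linspace(0,6.28,40)],.062,(0,0,255))
    dr([K+x*X+y*Y for x,y in((-.055,-.025),(.025,-.025),(.025,.025),(-.055,.025))],.048,(255,0,0))
    dr([C-.031*W,C+.031*W],.122,(0,0,255)); dr([C,C+.001*X],.097,(0,255,0))
    dr([C+.012*np.array([np.cos(t),np.sin(t)]) for t in np.linspace(0,6.28,40)],.097,(255,0,255))
    cv2.imwrite(f"pics/{n}0o.png",im)
```

```text
block [[  21.2 -102.8]
 [  19.3 -152.3]
 [ -56.4 -150.3]
 [ -56.6 -103. ]]
disc [[  -1.5 -127.1]]
```

View pics/top0o.png

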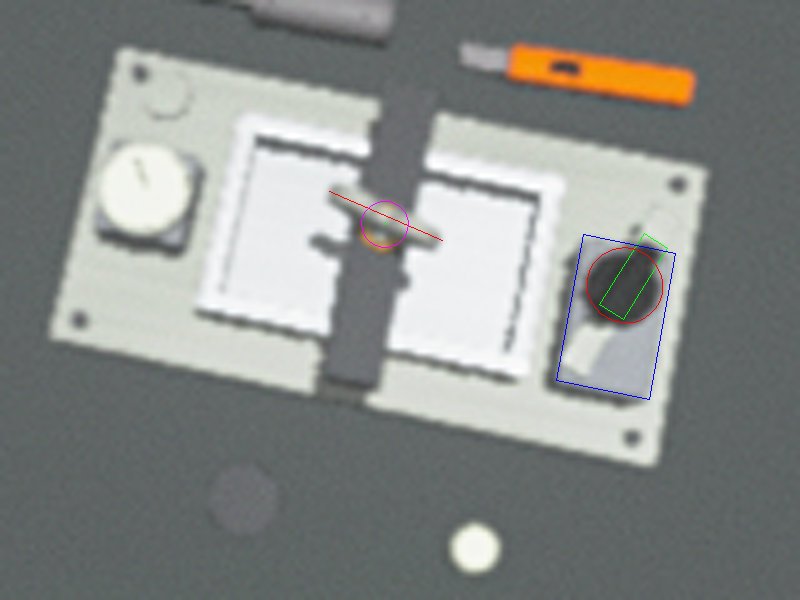

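View pics/side0o.png

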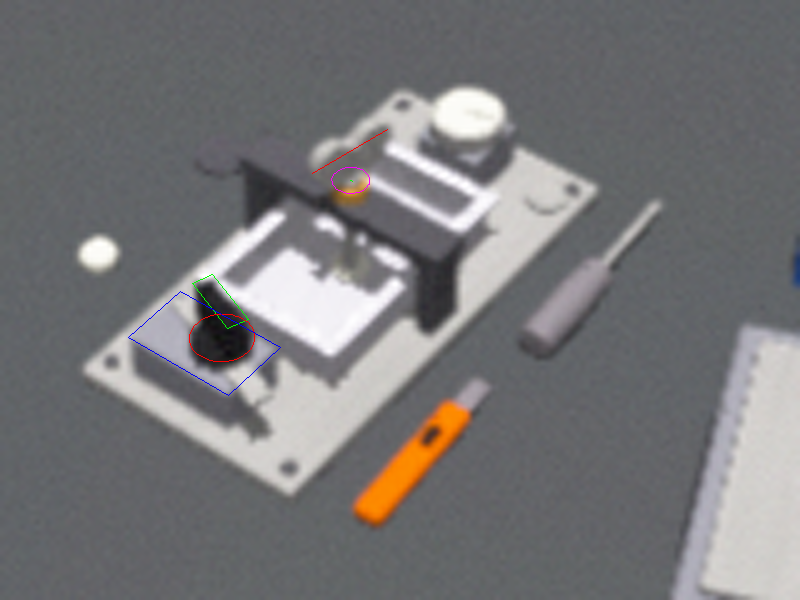

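```bash
cat >> h.py <<'E'
from bench import manip
from scipy.spatial.transform import Rotation as Ro
def st():
    o=manip.get_obs();R=Ro.from_quat(o['eef_rot']).as_matrix()
    print('t',round(o['time'],2),'p',o['eef_pos'].round(4),'head',round(float(np.degrees(np.arctan2(R[1,0],R[0,0]))),2),'q6',o['q'][5].round(3),'F',o['force'].round(1),'T',o['torque'].round(2),'w',round(o['width'],4))
    return o,R
def goal(p,h):
    o,R=st(); hd=np.degrees(np.arctan2(R[1,0],R[0,0]))
    print('shift cm',(R.T@(np.array(p)-o['eef_pos'])*100).round(2),'turn',round((hd-h+180)%360-180,1))
E
python3 -m crank '[3.2,-2.7,0,0,-1, 3.2,-2.7,0,0,-1, 3.2,-2.7,0,0,-1, 3.2,-2.7,0,0,-1, 3.2,-2.7,0,0,-1, 3.2,-2.7,0,0,-1, 3.2,-2.7,0,0,-1, 3.2,-2.7,0,0,-1, 3.2,-2.7,0,0,-1, 3.2,-2.7,0,0,-1, 3.2,-2.7,0,0,-1, 3.2,-2.7,0,0,-1]'
python3 -m crank '[0,0,0,-8.5,-1,0,0,0,-8.5,-1,0,0,0,-8.5,-1,0,0,0,-8.5,-1,0,0,0,-8.5,-1,0,0,0,-8.5,-1,0,0,0,-8.5,-1,0,0,0,-8.5,-1,0,0,0,-8.5,-1,0,0,0,-8.5,-1,0,0,0,-8.5,-1,0,0,0,-8.5,-1]'
python3 -c "
from h import *
goal([.471,-.148,.089],138.3)"
```

```text
time: 1.3
eef_pos: [0.4659, -0.1443, 0.253]
eef_rot: [0.984, 0.179, -0.0, -0.0]
force: [0.4, -1.0, 0.6]
width: 0.0854
time: 2.5
eef_pos: [0.4652, -0.1459, 0.2528]
eef_rot: [0.477, 0.879, -0.0, -0.0]
force: [0.6, -0.0, -0.3]
width: 0.0853
t 2.5 p [ 0.4652 -0.1459  0.2528] head 123.02 q6 -1.042 F [ 0.6 -0.  -0.3] T [ 0.03 -0.02  0.01] w 0.0853
shift cm [-0.5   0.38 16.38] turn -15.3
```

```bash
python3 -m crank '[-0.2,0.1,0,-7,-1,-0.2,0.1,0,-5,-1,0,0,3,0,-1,0,0,3,0,-1,0,0,2,0,-1,0,0,0,0,-1,0,0,0,0,-1]'
python3 - <<'E'
from h import *
goal([.471,-.148,.089],138.3)
for n,o in(("top",(215,160)),("side",(170,160))):
    im=eyes.snapshot(n)[o[1]:o[1]+150,o[0]:o[0]+200]; cv2.imwrite(f"pics/{n}1.png",cv2.resize(im,None,fx=4,fy=4,interpolation=cv2.INTER_CUBIC))
E
```

```text
time: 3.2
eef_pos: [0.4693, -0.148, 0.1734]
eef_rot: [0.385, 0.923, 0.0, -0.0]
force: [-0.0, 0.2, 0.0]
width: 0.0854
t 3.2 p [ 0.4693 -0.148   0.1734] head 134.67 q6 -1.246 F [-0.   0.2  0. ] T [ 0.   -0.02  0.06] w 0.0854
shift cm [-0.12  0.12  8.44] turn -3.6
```

View pics/top1.png

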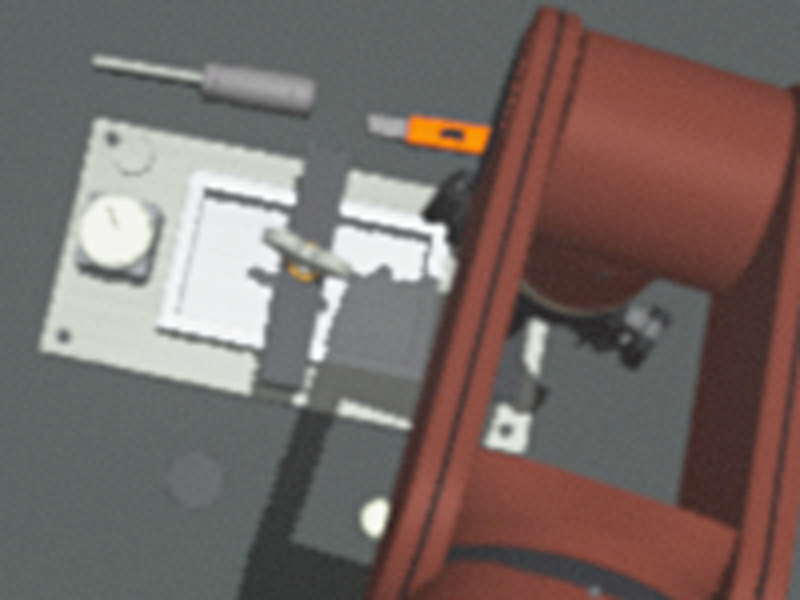

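View pics/side1.png

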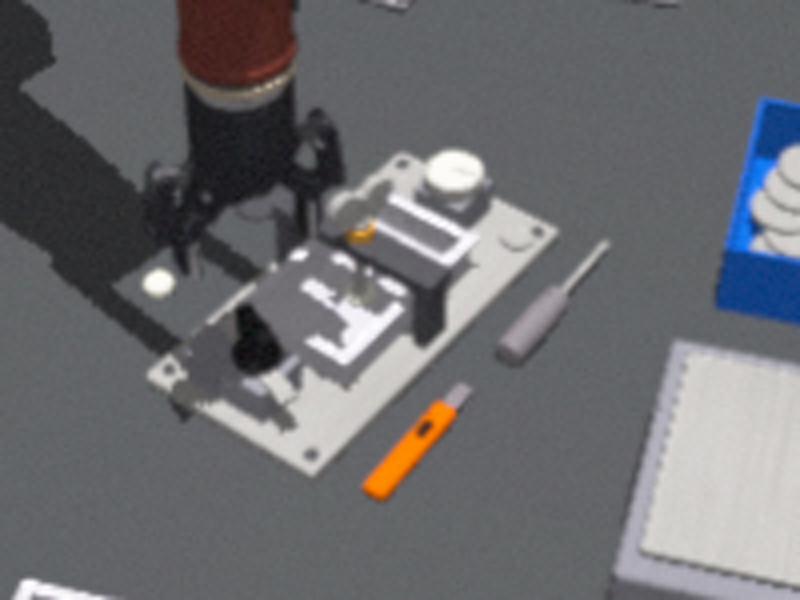

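The side view shows the open jaws straddling the line above the black knob at about (250,340). The arm hides the knob in the top view. I'll go down and close.

```bash
python3 -m crank '[-0.1,0.1,2.5,-3.6,-1,0,0,2.5,0,-1,0,0,2.0,0,-1,0,0,1.4,0,-1,0,0,0,0,-1,0,0,0,0,-1]' 30
python3 -c "
from h import *
goal([.471,-.148,.089],138.3)"
python3 -m crank '[0,0,0,0,0.3,0,0,0,0,0.4,0,0,0,0,0.5,0,0,0,0,0.6,0,0,0,0,1,0,0,0,0,1,0,0,0,0,1,0,0,0,0,1]' 30
python3 -c "
from h import *
st()"
```

```text
time: 3.9
eef_pos: [0.4716, -0.1484, 0.0903]
eef_rot: [0.356, 0.934, -0.0, 0.001]
force: [-0.1, -0.1, 0.9]
width: 0.0854
t 3.9 p [ 0.4716 -0.1484  0.0903] head 138.27 q6 -1.307 F [-0.1 -0.1  0.9] T [-0.05 -0.02  0.02] w 0.0854
shift cm [ 0.08 -0.01  0.13] turn -0.0
time: 4.7
eef_pos: [0.4717, -0.1475, 0.0897]
eef_rot: [0.356, 0.934, 0.001, 0.001]
force: [2.3, 5.0, 2.7]
width: 0.0135
t 4.7 p [ 0.4717 -0.1475  0.0897] head 138.26 q6 -1.307 F [2.3 5.  2.7] T [ 0.64 -0.39 -0.12] w 0.0135
```

```bash
python3 -m crank '[0,0.1,0,0,1,0,0,0,6,1,0,0,0,6,1,0,0,0,6,1,0,0,0,6,1,0,0,0,6,1,0,0,0,6,1,0,0,0,6,1,0,0,0,6,1]' 60
python3 -c "
from h import *
st()"
```

```text
time: 5.6
eef_pos: [0.4717, -0.1474, 0.0897]
eef_rot: [0.707, 0.707, 0.0, 0.0]
force: [-1.5, 2.7, 5.0]
width: 0.0127
t 5.6 p [ 0.4717 -0.1474  0.0897] head 90.02 q6 -0.463 F [-1.5  2.7  5. ] T [ 0.4  -0.1  -0.04] w 0.0127
```

```bash
python3 -m crank '[0,0,0,6,1,0,0,0,6,1,0,0,0,6,1,0,0,0,3,1,0,0,0,0,1,0,0,0,0,1,0,0,0,0,1]' 60
python3 -c "
from h import *
st()"
```

```text
time: 6.3
eef_pos: [0.4717, -0.1474, 0.0898]
eef_rot: [0.823, 0.569, 0.0, 0.0]
force: [-1.1, 2.1, 5.0]
width: 0.0129
t 6.3 p [ 0.4717 -0.1474  0.0898] head 69.31 q6 -0.102 F [-1.1  2.1  5. ] T [ 0.47 -0.03  0.02] w 0.0129
```

```bash
python3 -m crank '[0,0,0,2,1,0,0,0,2,1,0,0,0,0,1]'
python3 -c "
from h import *
st()"
```

```text
time: 6.6
eef_pos: [0.4717, -0.1474, 0.0898]
eef_rot: [0.841, 0.541, -0.0, 0.0]
force: [-0.6, 1.8, 4.9]
width: 0.0134
t 6.6 p [ 0.4717 -0.1474  0.0898] head 65.54 q6 -0.034 F [-0.6  1.8  4.9] T [0.51 0.06 2.09] w 0.0134
```

The torque jumped to 2.1 N m, so the knob is at its end stop. I'll release, rise and check.

```bash
python3 -m crank '[0,0,0,-3.8,1,0,0,0,0,-1,0,0,0,0,-1,0,0,0,0,-1,0,0,0,0,-1,0,0,0,0,-1,0,0,-3,0,-1,0,0,-4,0,-1,0,0,-4,0,-1,0,0,-2,0,-1,0,0,0,0,-1]'
python3 - <<'E'
from h import *
goal([.517,-.0265,.22],57.7)
for n,o in(("top",(215,160)),("side",(170,160))):
    im=eyes.snapshot(n)[o[1]:o[1]+150,o[0]:o[0]+200]; cv2.imwrite(f"pics/{n}2.png",cv2.resize(im,None,fx=4,fy=4,interpolation=cv2.INTER_CUBIC))
E
```

```text
time: 7.7
eef_pos: [0.4737, -0.1484, 0.2234]
eef_rot: [0.824, 0.567, 0.002, 0.003]
force: [0.6, -0.6, 0.0]
width: 0.0854
t 7.7 p [ 0.4737 -0.1484  0.2234] head 69.06 q6 -0.097 F [ 0.6 -0.6  0. ] T [-0.03 -0.    0.02] w 0.0854
shift cm [12.94 -0.32  0.33] turn 11.4
```

View pics/side2.png

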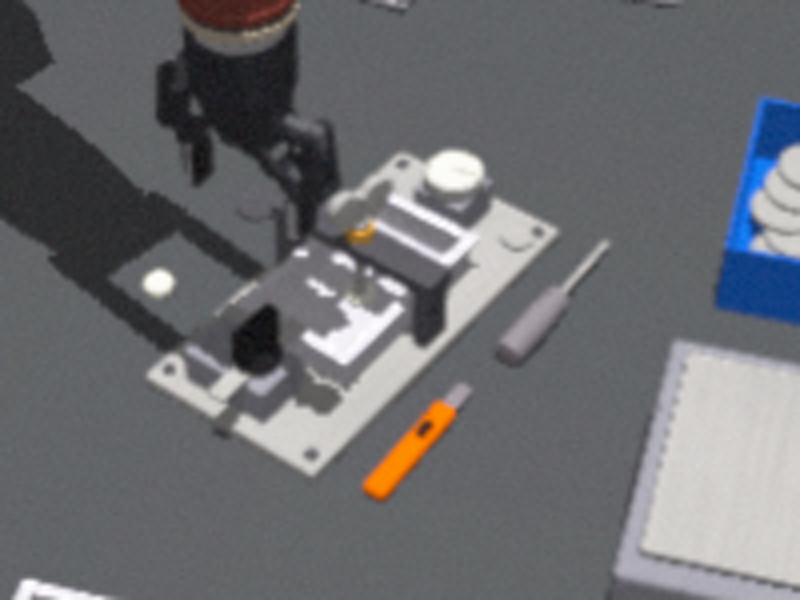

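View pics/top2.png

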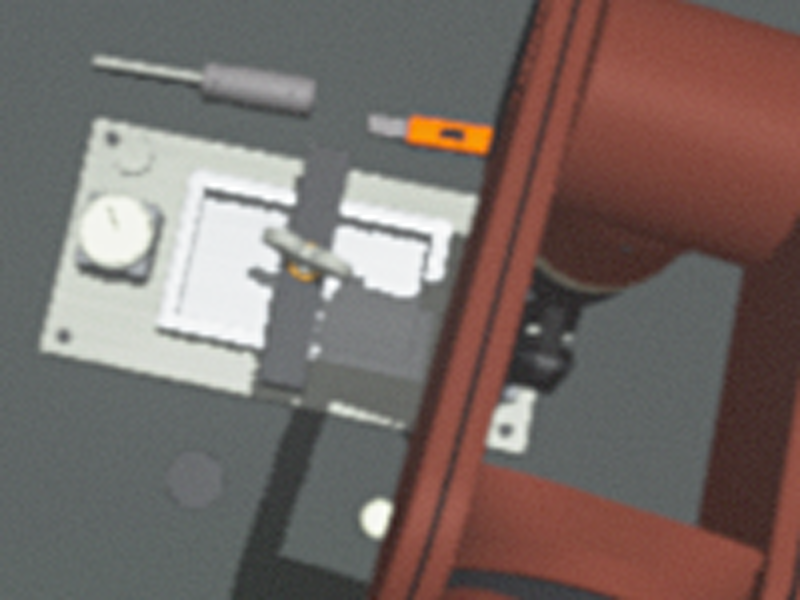

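The knob bar and latch bar now lie along jig y, with the latch bar across the rim in the side view near (300,365). Next is the wing.

```bash
python3 -m crank '[3,-0.1,0,0,-1,4,-0.1,0,0,-1,4,-0.1,0,0,-1,2,-0.1,0,0,-1,0,0,0,6,-1,0,0,0,5.4,-1,0,0,0,0,-1,0,0,0,0,-1]'
python3 - <<'E'
from h import *
goal([.517,-.0255,.125],57.7)
for n,o in(("top",(215,160)),("side",(170,120))):
    im=eyes.snapshot(n)[o[1]:o[1]+150,o[0]:o[0]+200]; cv2.imwrite(f"pics/{n}3.png",cv2.resize(im,None,fx=4,fy=4,interpolation=cv2.INTER_CUBIC))
E
```

```text
time: 8.6
eef_pos: [0.5135, -0.0244, 0.2177]
eef_rot: [0.875, 0.483, -0.001, -0.001]
force: [-0.7, 0.7, 0.5]
width: 0.0852
t 8.6 p [ 0.5135 -0.0244  0.2177] head 57.81 q6 0.361 F [-0.7  0.7  0.5] T [-0.07  0.02  0.05] w 0.0852
shift cm [0.1  0.38 9.27] turn 0.1
```

View pics/side3.png

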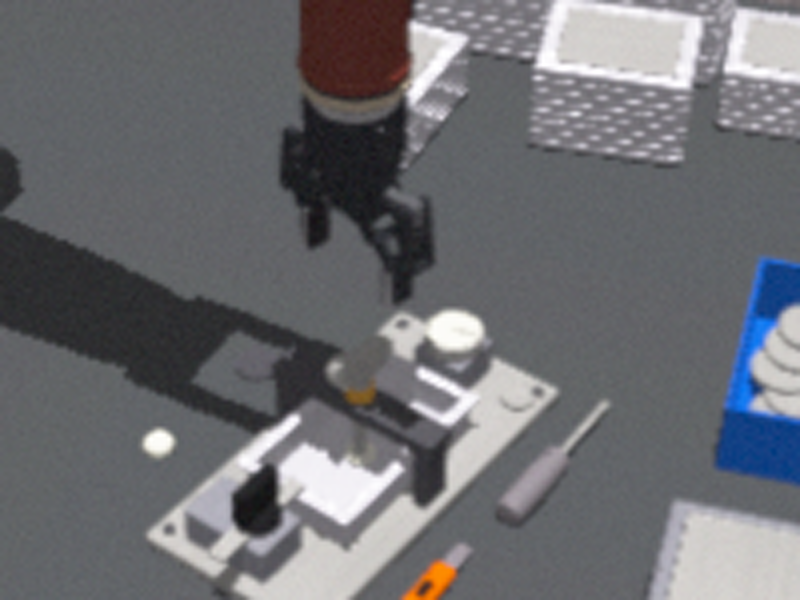

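The side view shows the latch bar running over the tray rim at about (290,490) and the open jaws above the wing at (360,365). I'll go down and grip.

```bash
python3 -m crank '[0.1,0.4,2.5,0,-1,0,0,3,0,-1,0,0,2.5,0,-1,0,0,1.2,0,-1,0,0,0,0,-1,0,0,0,0,-1]' 25
python3 -c "
from h import *
goal([.517,-.0255,.125],57.7)"
python3 -m crank '[0,0,0,0,0.4,0,0,0,0,0.5,0,0,0,0,0.6,0,0,0,0,1,0,0,0,0,1,0,0,0,0,1,0,0,0,0,1,0,0,0,0,1]' 25
python3 -c "
from h import *
st()"
```

```text
time: 9.3
eef_pos: [0.5187, -0.026, 0.1281]
eef_rot: [0.876, 0.482, 0.0, 0.0]
force: [0.2, 0.1, 0.5]
width: 0.0855
t 9.3 p [ 0.5187 -0.026   0.1281] head 57.68 q6 0.362 F [0.2 0.1 0.5] T [0.02 0.01 0.02] w 0.0855
shift cm [-0.05 -0.17  0.31] turn -0.0
time: 10.1
eef_pos: [0.5177, -0.0256, 0.1276]
eef_rot: [0.876, 0.482, -0.0, -0.0]
force: [-5.0, 1.9, 5.6]
width: 0.0093
t 10.1 p [ 0.5177 -0.0256  0.1276] head 57.68 q6 0.362 F [-5.   1.9  5.6] T [ 0.2   0.66 -0.  ] w 0.0093
```

```bash
python3 -m crank '[0,-0.12,0,0,1,0,0,0,0,1,0,0,0,6,1,0,0,0,6,1,0,0,0,6,1,0,0,0,6,1,0,0,0,6,1,0,0,0,6,1,0,0,0,6,1,0,0,0,6,1,0,0,0,6,1,0,0,0,0,1]' 60
python3 -c "
from h import *
st()"
python3 -m crank '[0,0,0,3,1,0,0,0,3,1,0,0,0,3,1,0,0,0,3,1,0,0,0,0,1]'
python3 -c "
from h import *
st()"
```

```text
time: 11.3
eef_pos: [0.5178, -0.0256, 0.1277]
eef_rot: [1.0, 0.031, 0.001, 0.0]
force: [0.6, -1.9, 2.3]
width: 0.0088
t 11.3 p [ 0.5178 -0.0256  0.1277] head 3.61 q6 1.307 F [ 0.6 -1.9  2.3] T [-0.42 -0.06 -0.04] w 0.0088
time: 11.8
eef_pos: [0.5178, -0.0257, 0.1277]
eef_rot: [0.997, -0.072, 0.001, 0.0]
force: [0.9, -3.8, 3.4]
width: 0.0087
t 11.8 p [ 0.5178 -0.0257  0.1277] head -8.22 q6 1.513 F [ 0.9 -3.8  3.4] T [-0.52 -0.14 -0.07] w 0.0087
```

Expected seat is at a heading of about −12.4°.

```bash
python3 -m crank '[0,0,0,2,1,0,0,0,2,1,0,0,0,0,1,0,0,0,0,1]'
python3 -c "
from h import *
st()"
python3 -m crank '[0,0,0,2,1,0,0,0,0,1,0,0,0,0,1]'
python3 -c "
from h import *
st()"
```

```text
time: 12.2
eef_pos: [0.5178, -0.0257, 0.1277]
eef_rot: [0.994, -0.106, 0.001, 0.0]
force: [2.4, -5.6, 3.5]
width: 0.0092
t 12.2 p [ 0.5178 -0.0257  0.1277] head -12.18 q6 1.582 F [ 2.4 -5.6  3.5] T [-0.7  -0.24 -0.03] w 0.0092
time: 12.5
eef_pos: [0.5177, -0.0257, 0.1277]
eef_rot: [0.992, -0.122, 0.001, 0.001]
force: [1.5, -5.1, 2.9]
width: 0.0088
t 12.5 p [ 0.5177 -0.0257  0.1277] head -14.07 q6 1.616 F [ 1.5 -5.1  2.9] T [-0.74 -0.29  1.09] w 0.0088
```

```bash
python3 -m crank '[0,0,0,1.5,1,0,0,0,0,1,0,0,0,0,1]'
python3 -c "
from h import *
st()"
```

```text
time: 12.8
eef_pos: [0.5177, -0.0257, 0.1277]
eef_rot: [0.991, -0.135, 0.001, 0.001]
force: [1.5, -4.5, 3.2]
width: 0.0089
t 12.8 p [ 0.5177 -0.0257  0.1277] head -15.51 q6 1.641 F [ 1.5 -4.5  3.2] T [-0.85 -0.28  1.61] w 0.0089
```

Seated: 1.6 N m at the stop. Now I'll back off to a heading of about 77.5°.

```bash
python3 -m crank '[0,0,0,-6,1,0,0,0,-6,1,0,0,0,-6,1,0,0,0,-6,1,0,0,0,-6,1,0,0,0,-6,1,0,0,0,-6,1,0,0,0,-6,1,0,0,0,-6,1,0,0,0,-6,1,0,0,0,-6,1,0,0,0,-6,1]'
python3 -m crank '[0,0,0,-6,1,0,0,0,-6,1,0,0,0,-6,1,0,0,0,-3,1,0,0,0,0,1,0,0,0,0,1,0,0,0,0,1,0,0,0,0,1]'
python3 - <<'E'
from h import *
st()
for n,o in(("top",(215,160)),("side",(170,120))):
    im=eyes.snapshot(n)[o[1]:o[1]+150,o[0]:o[0]+200]; cv2.imwrite(f"pics/{n}4.png",cv2.resize(im,None,fx=4,fy=4,interpolation=cv2.INTER_CUBIC))
E
```

```text
time: 14.0
eef_pos: [0.5177, -0.0255, 0.1277]
eef_rot: [0.881, 0.474, 0.0, 0.0]
force: [1.7, -3.9, 3.8]
width: 0.0091
time: 14.8
eef_pos: [0.5176, -0.0255, 0.1277]
eef_rot: [0.782, 0.623, 0.0, 0.001]
force: [1.3, -5.0, 4.9]
width: 0.0092
t 14.8 p [ 0.5176 -0.0255  0.1277] head 77.14 q6 0.023 F [ 1.3 -5.   4.9] T [-0.71 -0.23 -0.02] w 0.0092
```

View pics/side4.png

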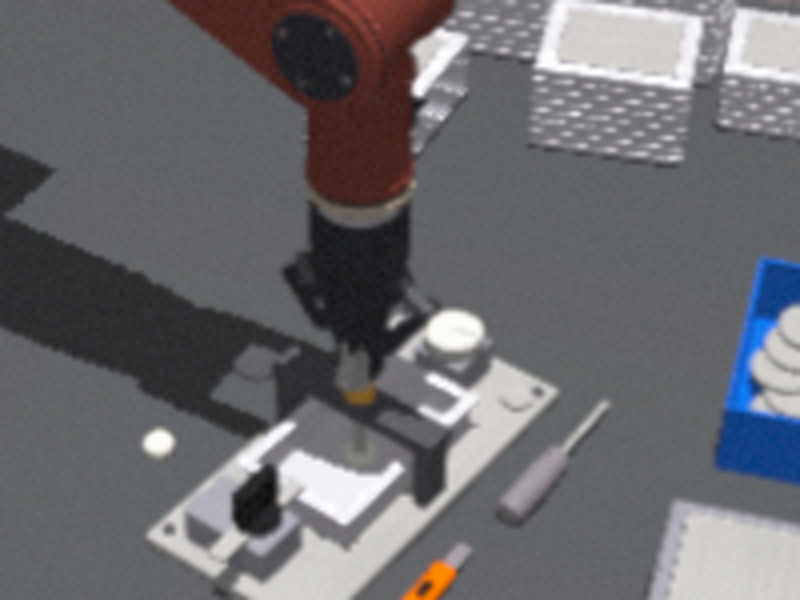

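View pics/top4.png

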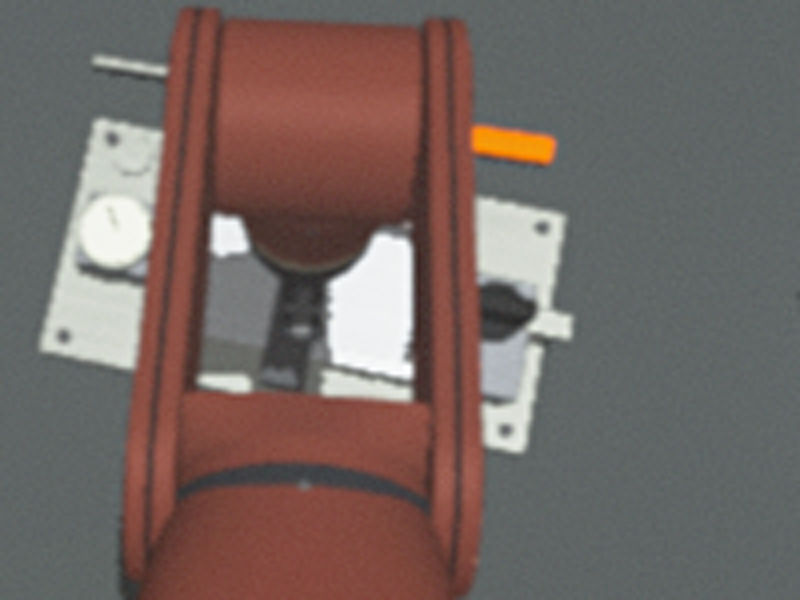

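The side view shows the wing held between the fingers at about (355,365). Both views show the knob bar lying along jig y, and the visible loose items have not moved. I'll hand in.

```bash
python3 -c "
from h import *
print(manip.hand_in()); st()"
```

```text
the job is handed in; nothing more can be done
None
the job is handed in; nothing more can be done
```

The job is handed in, with the latch over and the gripper still holding the wing screw a quarter turn back from its seat. No verdict is reported.

- **Latch:** I turned the bar knob clockwise to its end stop, where the torque rose to about 2 N m. Pictures taken afterwards show the latch bar over the tray's end rim and the knob bar along jig y.
- **Wing screw:** I turned it about 70° clockwise until it seated. The torque began to rise at a tool heading of about -12 to -14°, close to the -12.4° I expected, and reached 1.6 N m. I then backed it off to a heading of 77.1°, about 90° from the seat.
- **Last check (14.8 s):** The grip command was 60 N at a 9.2 mm opening on the wing. Torque about the screw axis was near zero, with about 5 N of sideways force left over. The grip contact force was not measured directly.
- **Loose things:** Those visible in the last pictures had not moved. The arm hid some of the scene in the top view, and the last crops left out the spare tray and the tray stack.

The joint angles are inferred from the tool heading and the jig angle measured in the images. If the wing slipped in the jaws at the hard stop, it was by an estimated 3° at most. No check failed. The one disagreement was that the knob's axis came out about 2 mm from the position computed from the plate corners, and I allowed for that when gripping the wing.

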